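# Start the rivet press from its bench controls

## Task

Start the rivet press by pressing its three bench controls with the fingertips, in this order: press down the raised end of the rocker switch until it is fully tipped over, push the air valve's plunger knob fully in, then press the wide palm button on the loose button box fully down, keep it down for a good second and let it come back up. Only press: lift nothing, do not push the button box along the bench, do not press a later control early, and leave the jar, spool, steel weight and cup where they stand.

Things in the scene. Friction and masses are not known exactly. Their poses are not given: they have to be found in the camera images.
- rocker_box: Grey plastic switch box, 100 x 60 x 35 mm, fixed, turned any way. Origin: centre of its underside; x along its length, towards the paddle end raised at the start; z up. On its top a black V-shaped rocker paddle, 34 x 67 mm; hinge along y, 40 mm above the origin. At the start its +x half slopes up at 0.4 rad (tip 57 mm above the bench), its -x half is level (44 mm above the bench).
- rocker_end (a point): Point on the upper face of the rocker's +x half, 24 mm from the hinge, where to press. It moves with the paddle: about 53 mm above the bench at the start, 44 mm when fully tipped (that half is then level).
- rocker (a joint): Rocker angle: 0 at the start (+x end raised), grows as the +x end goes down, stop at 0.4 rad (fully tipped). It stays where it is left; about 2 to 3 N at point rocker_end moves it.
- valve: Aluminium air valve block, 80 x 50 x 50 mm with a 12 mm brass hose stub on each x end, fixed to the bench, turned any way. Origin: centre of its underside, z up. The plunger stands upright over the middle.
- plunger_top (a point): Centre of the flat top of the valve's plunger knob: black, 32 mm diameter, 14 mm thick, on a thin steel stem. 84 mm above the bench when out, 72 mm when fully in; moves with the plunger.
- plunger (a joint): Plunger travel straight down: 0 out (start), stop at 0.012 m fully in. No spring: it stays where it is left; needs a push of about 3 N.
- button_box: Loose grey plastic button box, 90 x 90 x 50 mm, 0.6 to 1.2 kg, standing on the bench. Origin: centre of its underside, z up. Its palm button is in the middle of the top.
- palm_top (a point): Centre of the flat top of the palm button: black flat disc, 50 mm diameter, 12 mm thick, 76 mm above the bench when up, 70 mm when fully down; moves with the button.
- palm (a joint): Palm button travel straight down: 0 up, stop at 0.006 m fully down. A spring returns it; fully down takes 6 N.
- jar: Bystander: loose amber jar with black lid, 64 mm diameter, 70 mm high. Origin: centre of its underside.
- spool: Bystander: loose red thread spool standing upright, 48 mm diameter, 60 mm high. Origin: centre of its underside.
- weight: Bystander: loose dark steel weight, 50 x 90 x 30 mm. Origin: centre of its underside.
- rivet_cup: Bystander: loose open steel cup, 60 mm across the rim, 45 mm high. Origin: centre of its underside.
Mind the look-alikes: they are no part of the job. What is shaped like the button_box but green, pink or red is not meant.

How it is judged:
By the outcome, as a careful person would: the job done as asked, in the order asked, and still so for the second after the job is handed in, with the robot touching nothing.
It also fails if it takes over 53 s, if anything falls off the work surface, if the arm or the gripper's body presses on something with over 40 N, if the wrist force passes 120 N, or if a joint passes its speed limit or range.

## Robot

A 6-joint arm with a two-finger parallel gripper is mounted at the origin on the work surface. World frame = base frame: x ahead of the robot, y to its left, z up, the work surface at z = 0. Lengths are in m, angles in rad, forces in N, time in s.
With the tool pointing down it reaches from about 0.3 to 0.875 m from the base axis. Payload 6.4 kg.
Tool frame: the origin (TCP) lies between the finger pads; the fingertips stand 22 mm ahead of it and the grasp point (between the pads) lies 3 mm ahead of it; z points along the fingers, y is the line along which they close (so a half turn about z gives the same grasp; the last joint's range is limited). The gripper opens to 85 mm and grips with 20 to 120 N. Pads are 22 mm wide; open, the fingers measure 114 mm over their backs; the gripper's body (76 mm by 85 mm) begins 54 mm behind the grasp point. The pads swing forward as they close: fully open they stand 13 mm farther back than shut.
Start: joints at [-1.354, 0.181, 1.607, -0, 1.354, -0.206], TCP at [0.236, -0.524, 0.217] pointing down, gripper open.
Joint ranges: [-2.99, 2.99], [-0.89, 2.07], [0.3, 2.58], [-1.14, 4.28], [0, 2.63], [-3.12, 3.12]. Speed limits (rad/s): [2.57, 2.57, 3.01, 3.14, 3.14, 3.14].

## Interface

Orientations are given as a unit quaternion [w, x, y, z].
In Python, from bench import ctrl, imaging, workorder gives the robot as it stands.
- The arm moves only by the shell command python3 -m pendant 'ROWS' [OPENING]. ROWS is JSON, a list of rows, each a list of 4 numbers: the shift along the tool's x, y, z in cm, then the turn about the tool's z in degrees. In form: [[dx, dy, dz, roll], ...]. A call has 1 to 12 rows; each row is the pose to reach, as a shift and turn from the pose commanded when the call began, along the tool's axes at that moment; what a row does not reach only later rows make up. A row lasts 1/12 s, in which the tool goes at most 41.7 mm and 7.16 degrees, less where a joint would pass 70% of its speed; a pose out of reach is approached as far as the arm can. A call with a gripper value outside its range is refused whole. OPENING is the opening, from 0 (shut) to 1 (fully open), set as the call begins (- or left out, the last holds). The fingers move at their own pace and stop on an object; the grip force is fixed at half the most. Time passes only in rows, so rows that repeat a pose let the fingers close. It gives the time, the measured TCP pose, the force, the opening and the grip force at its end, in the units of the state.
- ctrl.get_obs(): the state, without advancing time (a new reading comes with each control period).
- imaging.camera(name): name is "side" or "top" or "wrist"; returns the picture (384x512x3 uint8, red, green, blue); there is no depth.
- imaging.camera_info(name): a dict with "K" (3x3 intrinsics, pixels), "T" (4x4, takes a point from camera to world coordinates); the wrist camera has in their place "tool_from_camera" (4x4, takes a point from camera to tool coordinates, whose origin is the TCP and whose axes are the flange's). Camera axes: x right, y up, looking along -z (the intrinsics and any distortion apply to the point x, -y, -z); pixel columns grow to the right and rows downward; lengths in m; the calibration is good to about 2 mm. A picture is of the moment at which its call begins: read the wrist's pose just before it. camera_info takes no time and is no camera call.
- workorder.hand_in(): hands the job in; it is judged then, once.
The state is a dict: "time_s": time; "q": joint angles; "dq": joint speeds; "joint_efforts": joint torques, N m; "eef_pos": TCP position; "eef_rot": TCP orientation; "wrist_force": force on the tool from outside, world axes, zero at the start; "torque": the same for the moment, N m; "opening": opening from 0.0 (shut) to 1.0 (fully open); "grasp_force": force on a finger pad.
Only numpy, scipy, OpenCV 4.12 (cv2) and the standard library are available. Lean on these libraries where they do the work, as an engineer would, in place of code of your own. Each camera call takes 0.05 s, during which the arm holds its last target. There are 200 camera calls.

## Working session

There is one attempt and no reset: what is moved stays moved. The work goes in short steps, Python scripts to look and compute and a shell command to move; the robot and the scene stay as the last step left them, time stands still between calls to the robot, and variables do not carry over. Pictures are saved under pics/ and viewed, at most 10 in all, crops included, and the job is handed in when it is done.

```bash
mkdir -p pics; python3 - <<'E'
from bench import ctrl, imaging
import cv2
for n in("top","side"):
    cv2.imwrite(f"pics/{n}0.png",cv2.cvtColor(imaging.camera(n),cv2.COLOR_RGB2BGR)); i=imaging.camera_info(n);print(n,i)
o=ctrl.get_obs();print(o)
E
```

```text
top {'K': array([[369.49412977,   0.        , 262.25735448],
       [  0.        , 369.49412977, 193.86503918],
       [  0.        ,   0.        ,   1.        ]]), 'T': array([[ 0.0155412 ,  0.99769961, -0.06598448,  0.44332276],
       [-0.99978419,  0.01641572,  0.01273192,  0.02795128],
       [ 0.01378582,  0.06577237,  0.99773942,  1.07342566],
       [ 0.        ,  0.        ,  0.        ,  1.        ]])}
side {'K': array([[349.03897434,   0.        , 251.27366931],
       [  0.        , 349.03897434, 199.97765739],
       [  0.        ,   0.        ,   1.        ]]), 'T': array([[ 0.98843242,  0.12035315, -0.09228478,  0.44440351],
       [-0.15160582,  0.7675319 , -0.62282458, -0.5248282 ],
       [-0.00412739,  0.62961092,  0.77689964,  0.76886624],
       [ 0.        ,  0.        ,  0.        ,  1.        ]])}
{'time_s': 0.1, 'q': array([-1.35430884e+00,  1.81453435e-01,  1.60790902e+00, -1.35342959e-05,
        1.35381212e+00, -2.06313155e-01]), 'dq': array([-3.62310777e-05, -4.34314025e-03, -2.41667327e-03,  1.19282044e-03,
        2.91989441e-04,  7.87560996e-04]), 'joint_efforts': array([-1.27785511e-04, -4.45875943e+01, -3.52239096e+01, -1.97065829e-04,
        4.10004111e-03,  1.89107192e-05]), 'eef_pos': array([ 0.23582222, -0.52384461,  0.21668126]), 'eef_rot': array([-7.90915683e-04,  9.77737433e-01,  2.09830615e-01, -1.06309503e-05]), 'wrist_force': array([-0.66401258, -0.88588353,  0.03860116]), 'torque': array([-0.00369002, -0.01589678,  0.00417244]), 'grasp_force': 0.0, 'opening': 1.0041376687328167}
```

View pics/top0.png

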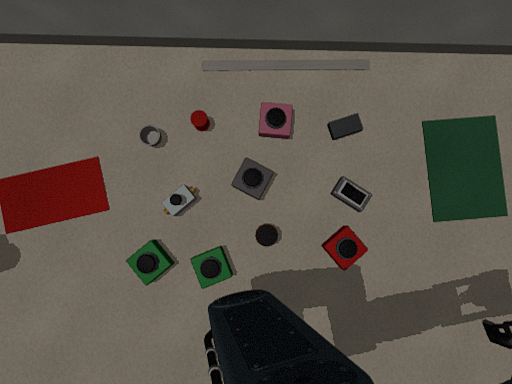

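View pics/side0.png

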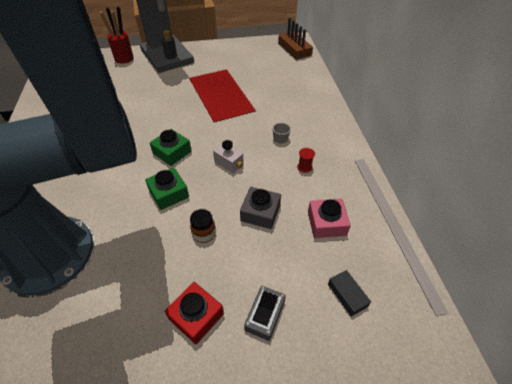

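The top view shows the rocker box at (352,194), the valve at (178,200) and the grey button box at (253,178). The jar is at (266,235), and the green, pink and red boxes are look-alikes. Side view: rocker (265,312), valve knob (228,146), palm button (261,198).

```bash
cat >h.py <<'E'
import numpy as np,cv2
from bench import ctrl,imaging
from scipy.spatial.transform import Rotation as R
def cam(n):
    i=imaging.camera_info(n)
    if "T" in i: return i["K"],np.array(i["T"])
    o=ctrl.get_obs();w,x,y,z=o["eef_rot"];T=np.eye(4);T[:3,:3]=R.from_quat([x,y,z,w]).as_matrix();T[:3,3]=o["eef_pos"]
    return i["K"],T@i["tool_from_camera"]
def ray(c,u,v):
    K,T=c;d=np.linalg.inv(K)@[u,v,1];d=T[:3,:3]@[d[0],-d[1],-d[2]];return T[:3,3],d
def onz(c,u,v,z):
    p,d=ray(c,u,v);return p+d*(z-p[2])/d[2]
def tri(r1,r2):
    (p,d),(q,e)=r1,r2
    s=np.linalg.lstsq(np.c_[d,-e],q-p,rcond=None)[0];a=p+s[0]*d;b=q+s[1]*e;return (a+b)/2,np.linalg.norm(a-b)
def tool(p):  # point -> tool coords, cm
    o=ctrl.get_obs();w,x,y,z=o["eef_rot"];return R.from_quat([x,y,z,w]).as_matrix().T@(np.array(p)-o["eef_pos"])*100
def blobs(img,box,lo,hi,amin=30):
    x0,y0,x1,y1=box;g=cv2.cvtColor(img[y0:y1,x0:x1],cv2.COLOR_RGB2GRAY);m=cv2.inRange(g,lo,hi)
    for c in cv2.findContours(m,cv2.RETR_EXTERNAL,cv2.CHAIN_APPROX_NONE)[0]:
        if cv2.contourArea(c)>=amin:
            r=cv2.minAreaRect(c);print(box,"area",cv2.contourArea(c),"c",np.round([r[0][0]+x0,r[0][1]+y0],1),"size",np.round(r[1],1),"corners",np.round(cv2.boxPoints(r)+[x0,y0],1).tolist())
E
python3 - <<'E'
from h import *
t=cv2.cvtColor(cv2.imread("pics/top0.png"),4);s=cv2.cvtColor(cv2.imread("pics/side0.png"),4)
for b in[(325,170,380,220),(160,180,200,220),(228,153,280,205)]: blobs(t,b,0,38)
for b in[(240,280,290,345),(210,135,245,175),(238,180,285,230)]: blobs(s,b,0,38)
def cr(i,b): return cv2.resize(i[b[1]:b[3],b[0]:b[2]],(260,260),interpolation=2)
cv2.imwrite("pics/crops.png",np.vstack([np.hstack([cr(t,b) for b in[(326,169,378,221),(156,178,208,230),(227,152,279,204)]]),np.hstack([cr(s,b) for b in[(234,282,294,342),(205,130,257,182),(236,180,288,232)]])])[:,:,::-1])
E
```

```text
(325, 170, 380, 220) area 239.5 c [353.  193.3] size [23.  11.6] corners [[340.2, 191.8], [346.6, 182.1], [365.8, 194.8], [359.3, 204.5]]
(325, 170, 380, 220) area 30.5 c [342.8 197.9] size [38.5 16.9] corners [[326.1, 185.1], [341.0, 177.0], [359.4, 210.8], [344.6, 218.9]]
(160, 180, 200, 220) area 88.0 c [175.5 199. ] size [10. 11.] corners [[170.0, 194.0], [181.0, 194.0], [181.0, 204.0], [170.0, 204.0]]
(228, 153, 280, 205) area 278.0 c [252.4 177.2] size [19.7 18.8] corners [[239.4, 181.2], [247.8, 164.4], [265.4, 173.2], [257.0, 190.0]]
(240, 280, 290, 345) area 55.5 c [257.1 333.1] size [26.9  3.9] corners [[243.8, 330.2], [245.2, 326.5], [270.3, 336.1], [269.0, 339.7]]
(240, 280, 290, 345) area 411.5 c [265.1 307.8] size [14.7 31.3] corners [[252.5, 319.7], [263.9, 290.6], [277.6, 296.0], [266.2, 325.1]]
(210, 135, 245, 175) area 55.0 c [227. 145.] size [8. 8.] corners [[223.0, 141.0], [231.0, 141.0], [231.0, 149.0], [223.0, 149.0]]
(238, 180, 285, 230) area 244.5 c [262.5 217.4] size [23.3 42. ] corners [[239.0, 212.6], [279.0, 200.0], [286.0, 222.3], [246.0, 234.9]]
(238, 180, 285, 230) area 290.5 c [260.5 200. ] size [20. 19.] corners [[251.0, 190.0], [270.0, 190.0], [270.0, 210.0], [251.0, 210.0]]
```

View pics/crops.png

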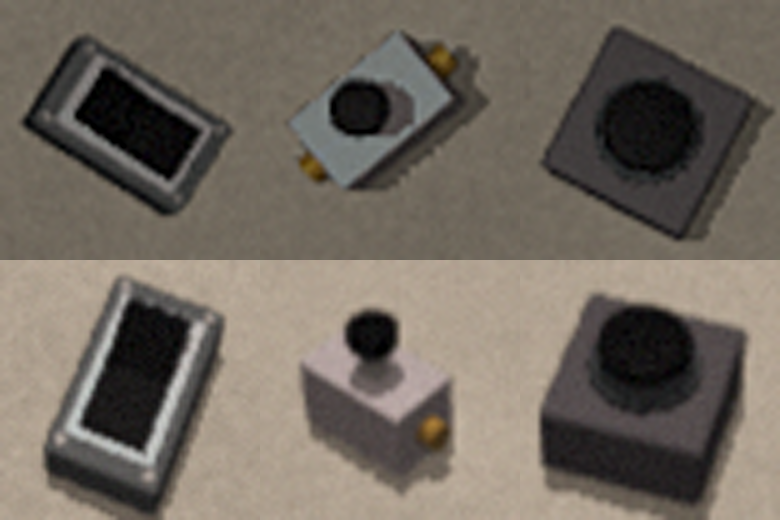

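The crops show black caps on the valve and the grey box, and a black paddle whose two halves differ in shade. I'll triangulate the paddle's ends to see which is raised, and cross-check the cap heights.

```bash
python3 - <<'E'
from h import *
t=cam("top");s=cam("side")
for n,a,b in[("left/upper",(343.4,187),(270.8,293.3)),("right/lower",(362.5,199.6),(259.4,322.4)),("plunger",(175.5,199),(227,145)),("palm",(252.4,177.2),(260.5,200))]:
    p,e=tri(ray(t,*a),ray(s,*b));print(n,p.round(4),round(e,4))
print("plunger z", onz(t,175.5,199,.08), onz(s,227,145,.078)); print("palm",onz(t,252.4,177.2,.074),onz(s,260.5,200,.07))
for z in(.044,.057): print("rk",z,onz(t,343.4,187,z),onz(t,362.5,199.6,z))
for z in(.044,.057): print("rk side",z,onz(s,270.8,293.3,z),onz(s,259.4,322.4,z))
img=cv2.imread("pics/side0.png",0);print(img[290:328,255:280][::2,::2])
print(imaging.camera_info("wrist"))
E
```

```text
left/upper [ 0.5335 -0.2119  0.0458] 0.0016
right/lower [ 0.4992 -0.2681  0.037 ] 0.0023
plunger [0.4899 0.2493 0.0737] 0.0037
palm [0.5547 0.043  0.0558] 0.0033
plunger z [0.49138334 0.24786706 0.08      ] [0.48774771 0.24438176 0.078     ]
palm [0.55436728 0.04269517 0.074     ] [0.55089504 0.03168243 0.07      ]
rk 0.044 [ 0.53443767 -0.21242409  0.044     ] [ 0.49993004 -0.26610171  0.044     ]
rk 0.057 [ 0.53328703 -0.20938853  0.057     ] [ 0.49921518 -0.26238829  0.057     ]
rk side 0.044 [ 0.53287919 -0.21116002  0.044     ] [ 0.49749553 -0.27050704  0.044     ]
rk side 0.057 [ 0.53129244 -0.21678546  0.057     ] [ 0.49654336 -0.27506813  0.057     ]
[[169 165  87 119 143  74  90  91  96  99 148 156 164]
 [164 146  82 149  54  14  46  68  82  88  88  87 117]
 [161 110 106 169  17  18  11  18  22  75  65  98  88]
 [150  84 157  99   5  15  12   8  13  12  15  53 150]
 [ 99  94 185  41  10  14  18  10  11   8  15  89 191]
 [ 86 124 173  16  19  16  13  14  11  19  14 102 176]
 [ 92 173 104  11  17  16  17  19  12  11  29 136 155]
 [110 178  23   8  20  15  16  16  21   9  83 18
[... 435 characters left out ...]
71  56 116]
 [151  93  29  16  22  28  24 161 175  83  54  83 137]
 [138 182 183 138  41  19  75 195 137  80  38 109 159]
 [ 87  91 138 152 185 149 123 185  89  69  66 118 159]]
{'K': array([[271.30623203,   0.        , 255.8174306 ],
       [  0.        , 271.30623203, 191.38067235],
       [  0.        ,   0.        ,   1.        ]]), 'tool_from_camera': array([[-3.98461863e-04,  9.50232347e-01,  3.11541855e-01,
         8.04245652e-02],
       [ 9.99999592e-01,  1.25926399e-04,  8.94911417e-04,
         3.90002333e-04],
       [ 8.11142432e-04,  3.11542085e-01, -9.50232009e-01,
        -1.56092227e-01],
       [ 0.00000000e+00,  0.00000000e+00,  0.00000000e+00,
         1.00000000e+00]])}
```

The left/upper (+y) end triangulates about 9 mm higher and is the shaded half, facing away from the light. So it is the raised end, at a yaw of about 58°. I'll move near it with the fingers shut and check with the wrist camera.

```bash
python3 -m pendant '[[3,-1.5,0,0],[6.5,-3.2,0,0],[10,-4.8,0,0],[13.5,-6.5,0,0],[17,-8.2,0,0],[20.5,-10,0,0],[24,-11.6,0,0],[27.5,-13.3,0,0],[30.5,-14.8,0,0],[33,-16,0,0],[33,-16,0,0],[33,-16,0,0]]' 0
python3 - <<'E'
from h import *
c=cam("wrist");i=imaging.camera("wrist");cv2.imwrite("pics/w1.png",i[:,:,::-1]);print(ctrl.get_obs()["eef_pos"],ctrl.get_obs()["eef_rot"],ctrl.get_obs()["opening"]);blobs(i,(0,0,512,384),0,30,300)
E
```

```text
time_s: 1.1
eef_pos: [0.4717, -0.2417, 0.217]
eef_rot: [-0.0, 0.977, 0.211, -0.0]
wrist_force: [0.2, -1.5, 0.7]
opening: 0.0
grasp_force: 0.0
[ 0.47111088 -0.24268278  0.21710382] [-1.60208853e-04  9.77571671e-01  2.10602529e-01 -4.20324164e-04] 0.000641444860054879
(0, 0, 512, 384) area 34961.0 c [253. 308.] size [150. 470.] corners [[18.0, 233.0], [488.0, 233.0], [488.0, 383.0], [18.0, 383.0]]
(0, 0, 512, 384) area 1138.0 c [204.5 244. ] size [38. 39.] corners [[185.0, 225.0], [224.0, 225.0], [224.0, 263.0], [185.0, 263.0]]
(0, 0, 512, 384) area 406.0 c [213.  204.2] size [75.2 39.7] corners [[171.0, 211.0], [183.7, 173.4], [255.0, 197.5], [242.3, 235.1]]
(0, 0, 512, 384) area 2122.5 c [ 37.  146.5] size [47. 58.] corners [[8.0, 123.0], [66.0, 123.0], [66.0, 170.0], [8.0, 170.0]]
(0, 0, 512, 384) area 1207.5 c [270.3 135.7] size [51.9 26.3] corners [[244.9, 121.4], [266.8, 106.8], [295.6, 149.9], [273.7, 164.5]]
```

View pics/w1.png

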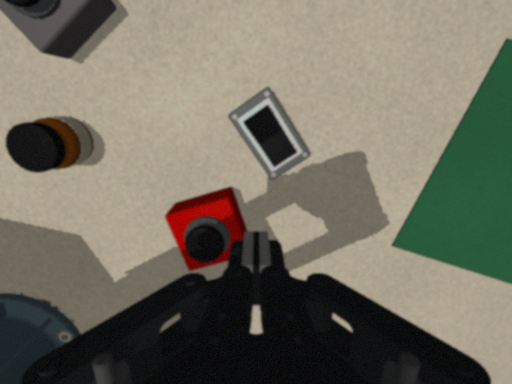

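The wrist view shows the paddle at (270,136), with its raised end upper-left at (256,114). The fingertips are at (257,235), and the red look-alike is at (205,240).

```bash
python3 - <<'E'
from h import *
t=cam("top");s=cam("side");w=cam("wrist")
A=[("raised",(343.4,187),(270.8,293.3),(255.9,114.1),.057),("low",(362.5,199.6),(259.4,322.4),(284.7,157.2),.044)]
P=[]
for n,a,b,c,z in A:
    print(n,"tri ws",*[x.round(4) if hasattr(x,'round') else x for x in tri(ray(w,*c),ray(s,*b))],"on z top/side/wrist",onz(t,*a,z)[:2].round(4),onz(s,*b,z)[:2].round(4),onz(w,*c,z)[:2].round(4))
    P.append(np.mean([onz(t,*a,z),onz(w,*c,z)],0))
# swapped hypothesis span
for za,zb in((.057,.044),(.044,.057)): print("span",za,[np.linalg.norm((onz(k,*A[0][j],za)-onz(k,*A[1][j],zb))[:2]).round(4) for k,j in((t,1),(s,2),(w,3))])
# box centre from outline: 
i=cv2.imread("pics/w1.png");
d=(P[0]-P[1])[:2];d/=np.linalg.norm(d);yaw=np.degrees(np.arctan2(d[1],d[0]))
h=P[1][:2]+d*.034;e=h+d*.0225;print("yaw",yaw,"hinge",h,"end",e,"tool cm",tool([*e,.053]))
E
```

```text
raised tri ws [ 0.5324 -0.2148  0.052 ] 0.001 on z top/side/wrist [ 0.5333 -0.2094] [ 0.5313 -0.2168] [ 0.533  -0.2149]
low tri ws [ 0.4989 -0.2688  0.0381] 0.0021 on z top/side/wrist [ 0.4999 -0.2661] [ 0.4975 -0.2705] [ 0.5007 -0.2682]
span 0.057 [np.float64(0.0658), np.float64(0.0635), np.float64(0.0623)]
span 0.044 [np.float64(0.0611), np.float64(0.0735), np.float64(0.0591)]
yaw 59.170680379875925 hinge [ 0.51774326 -0.23794649] end [ 0.52927411 -0.21862579] tool cm [ 6.30331872  0.21066572 16.40553116]
```

Three independent cues agree (height, shading and 65 mm span), so the +y end is the raised one. I'll go above it and then press gently.

```bash
python3 -m pendant '[[3,0.1,0,0],[6.2,0.3,0,0],[6.2,0.3,3.5,0],[6.2,0.3,7,0],[6.2,0.3,10.5,0],[6.2,0.3,12.5,0],[6.2,0.3,12.5,0],[6.2,0.3,12.5,0]]' 0
python3 - <<'E'
from h import *
i=imaging.camera("wrist");cv2.imwrite("pics/w2.png",i[:,:,::-1]);o=ctrl.get_obs();print(o["eef_pos"],o["wrist_force"],tool([.529,-.2195,.053]))
E
```

```text
time_s: 1.82
eef_pos: [0.5276, -0.2211, 0.0915]
eef_rot: [-0.001, 0.978, 0.209, -0.001]
wrist_force: [0.7, -1.2, -0.1]
opening: -0.003
grasp_force: 0.0
[ 0.52901357 -0.2217502   0.09337587] [-0.58709069 -0.54895527  0.66832781] [ 0.0898205  -0.20867989  4.03746563]
```

View pics/w2.png

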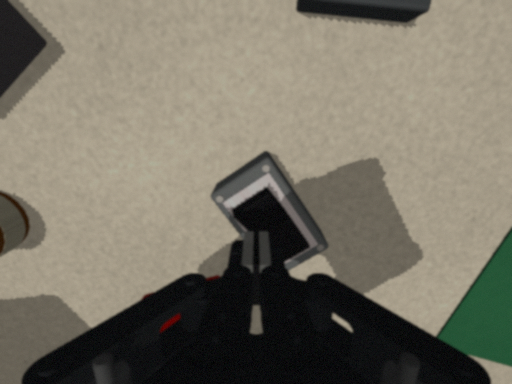

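The fingers are over the paddle. Its raised edge runs from about (232,208) to (267,188), and the tips are at (257,235). I'll check that edge's position, then press down.

```bash
python3 - <<'E'
from h import *
p=onz(cam("wrist"),249.5,198,.057);print("raised edge mid",p,"end",p[:2]-np.array([.51,.86])*.0085)
E
python3 -m pendant '[[0,-0.2,1,0],[0,-0.2,1.5,0],[0,-0.2,1.9,0],[0,-0.2,2.1,0],[0,-0.2,2.1,0]]' 0
```

```text
raised edge mid [ 0.53819608 -0.21267815  0.057     ] end [ 0.53386108 -0.21998815]
time_s: 2.28
eef_pos: [0.528, -0.2184, 0.0713]
eef_rot: [-0.0, 0.978, 0.21, -0.0]
wrist_force: [-0.5, -0.9, -0.8]
opening: -0.0
grasp_force: 0.0
```

```bash
python3 -m pendant '[[0,0,0.2,0],[0,0,0.4,0],[0,0,0.5,0],[0,0,0.5,0]]' 0; python3 -m pendant '[[0,0,0.1,0],[0,0,0.2,0],[0,0,0.2,0],[0,0,0.2,0]]' 0
```

```text
time_s: 2.62
eef_pos: [0.5281, -0.2184, 0.0662]
eef_rot: [-0.0, 0.978, 0.21, -0.0]
wrist_force: [-0.1, 0.2, -0.4]
opening: 0.001
grasp_force: 0.0
time_s: 2.95
eef_pos: [0.5282, -0.2185, 0.0645]
eef_rot: [-0.0, 0.978, 0.21, -0.0]
wrist_force: [0.1, 0.1, -0.0]
opening: 0.001
grasp_force: 0.0
```

```bash
for k in 1 2; do python3 -m pendant '[[0,0,0.1,0],[0,0,0.15,0],[0,0,0.15,0],[0,0,0.15,0]]' 0|egrep 'eef_pos|force'; done
```

```text
eef_pos: [0.5281, -0.2185, 0.0629]
wrist_force: [0.2, 0.2, -0.1]
grasp_force: 0.0
eef_pos: [0.5281, -0.2185, 0.0614]
wrist_force: [0.9, 0.1, -0.6]
grasp_force: 0.0
```

```bash
python3 - <<'E'
from h import *
o=imaging.camera("wrist");s=imaging.camera("side")[270:350,220:320];t=imaging.camera("top")[160:235,310:410]
f=lambda a:cv2.resize(a,(400,300),interpolation=2)
cv2.imwrite("pics/c3.png",np.vstack([np.hstack([f(s),f(t)]),np.hstack([f(o[130:290,150:363]),f(o)])])[:,:,::-1])
E
```

```text
(no output)
```

View pics/c3.png

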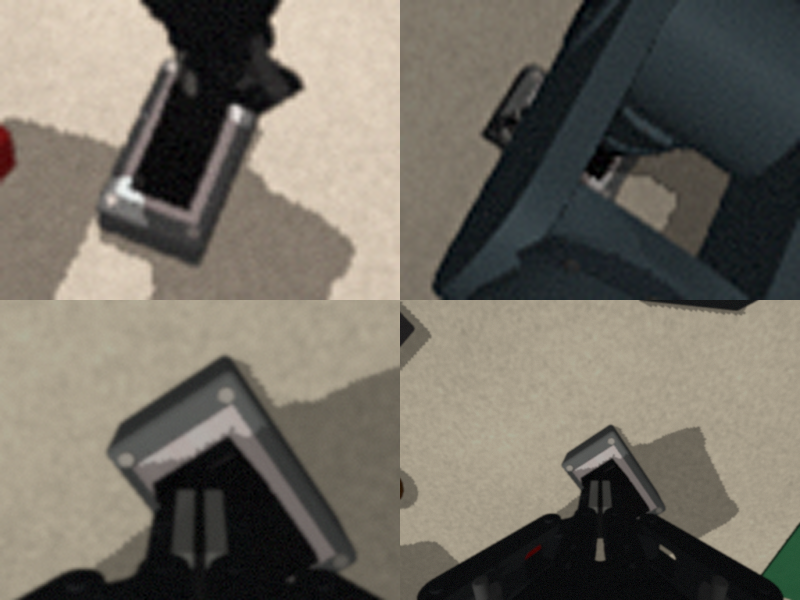

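The tips sit over the paddle near its raised end. There's no contact force yet, so I'll continue in small steps.

```bash
python3 -m pendant '[[0,0,0.1,0],[0,0,0.15,0],[0,0,0.15,0],[0,0,0.15,0]]' 0|egrep 'eef_pos|wrist_f'; python3 -m pendant '[[0,0,0.1,0],[0,0,0.15,0],[0,0,0.15,0],[0,0,0.15,0]]' 0|egrep 'eef_pos|wrist_f'
```

```text
eef_pos: [0.5281, -0.2185, 0.0599]
wrist_force: [1.0, -0.4, 0.3]
eef_pos: [0.5281, -0.2185, 0.0584]
wrist_force: [0.5, -0.4, 0.2]
```

```bash
for k in 1; do python3 -m pendant '[[0,0,0.1,0],[0,0,0.2,0],[0,0,0.2,0],[0,0,0.2,0]]' 0|egrep 'eef_pos|wrist_f'; done; python3 - <<'E'
from h import *
s=imaging.camera("side");g=cv2.convertScaleAbs(s[265:335,225:318],alpha=4,beta=0)
w=cv2.convertScaleAbs(imaging.camera("wrist")[190:290,190:323],alpha=4,beta=0)
f=lambda a:cv2.resize(a,(400,300),interpolation=2)
cv2.imwrite("pics/c4.png",np.hstack([f(g),f(w)])[:,:,::-1]);print(ctrl.get_obs()["joint_efforts"].round(2))
E
```

```text
eef_pos: [0.5281, -0.2185, 0.0564]
wrist_force: [0.2, 0.8, 0.0]
[ -0.   -47.78 -29.12  -0.     0.     0.  ]
```

View pics/c4.png

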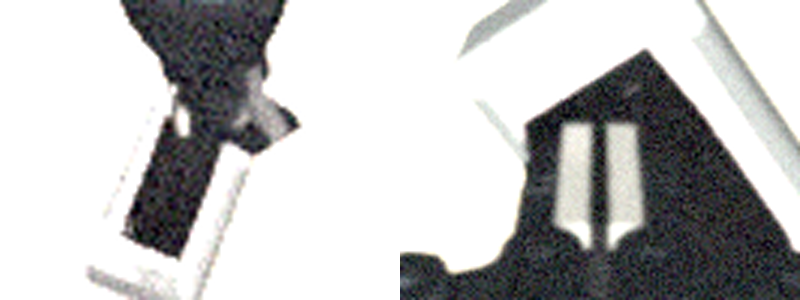

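The side crop shows the finger ending near pixel (277,298), with the pads' near ends at wrist row 231. I'll compare both with the projected tool axis.

```bash
python3 - <<'E'
from h import *
o=ctrl.get_obs()["eef_pos"]
def pr(c,p):
    K,T=c;q=np.linalg.inv(T)@[*p,1];q=K@[q[0],-q[1],-q[2]];return (q[:2]/q[2]).round(1)
s=cam("side");w=cam("wrist")
for d in(-.01,0,.005,.01,.022): print(d,pr(s,o-[0,0,d]),pr(w,o-[0,0,d]))
print("rocker end", pr(s,[.529,-.2195,.053]),pr(w,[.529,-.2195,.053]))
E
```

```text
-0.01 [269.7 292.4] [255.4 242.6]
0 [269.5 294.4] [255.5 234.9]
0.005 [269.4 295.3] [255.5 231.3]
0.01 [269.4 296.3] [255.5 228. ]
0.022 [269.2 298.6] [255.5 220.6]
rocker end [269.9 295.4] [257.4 231.9]
```

```bash
python3 -m pendant '[[0,0,0.1,0],[0,0,0.2,0],[0,0,0.2,0],[0,0,0.2,0]]' 0|egrep 'eef_pos|wrist_f';python3 -m pendant '[[0,0,0.1,0],[0,0,0.2,0],[0,0,0.2,0],[0,0,0.2,0]]' 0|egrep 'eef_pos|wrist_f'
```

```text
eef_pos: [0.5281, -0.2185, 0.0544]
wrist_force: [-0.5, 0.1, -0.1]
eef_pos: [0.5281, -0.2185, 0.0524]
wrist_force: [0.1, -0.1, 0.4]
```

```bash
python3 -m pendant '[[0,0,0.1,0],[0,0,0.2,0],[0,0,0.2,0],[0,0,0.2,0]]' 0|egrep 'eef_pos|wrist_f';python3 -c "
from h import *
print(ctrl.get_obs()['time_s'],ctrl.get_obs()['joint_efforts'].round(2))"
```

```text
eef_pos: [0.5281, -0.2185, 0.0504]
wrist_force: [0.4, 0.4, 1.5]
5.8667 [ -0.   -47.95 -28.85  -0.    -0.     0.  ]
```

```bash
for k in 1; do python3 -m pendant '[[0,0,0.1,0],[0,0,0.2,0],[0,0,0.2,0],[0,0,0.2,0]]' 0|egrep 'eef_pos|wrist_f';done; python3 -m pendant '[[0,0,0.1,0],[0,0,0.2,0],[0,0,0.2,0]]' 0|egrep 'eef_pos|wrist_f'; python3 -m pendant '[[0,0,0.1,0],[0,0,0.1,0],[0,0,0.1,0]]' 0|egrep 'eef_pos|wrist_f'
python3 - <<'E'
from h import *
print(ctrl.get_obs()["time_s"]);s=imaging.camera("side");g=cv2.convertScaleAbs(s[265:335,225:318],alpha=4,beta=0)
w=cv2.convertScaleAbs(imaging.camera("wrist")[190:290,190:323],alpha=4,beta=0)
f=lambda a:cv2.resize(a,(400,300),interpolation=2)
cv2.imwrite("pics/c5.png",np.hstack([f(g),f(w)])[:,:,::-1])
E
```

```text
eef_pos: [0.5281, -0.2185, 0.0484]
wrist_force: [-0.9, 0.3, -0.8]
eef_pos: [0.5281, -0.2184, 0.0463]
wrist_force: [-0.1, 0.8, -0.7]
eef_pos: [0.5281, -0.2185, 0.0454]
wrist_force: [-0.3, 0.2, 0.2]
6.7
```

View pics/c5.png

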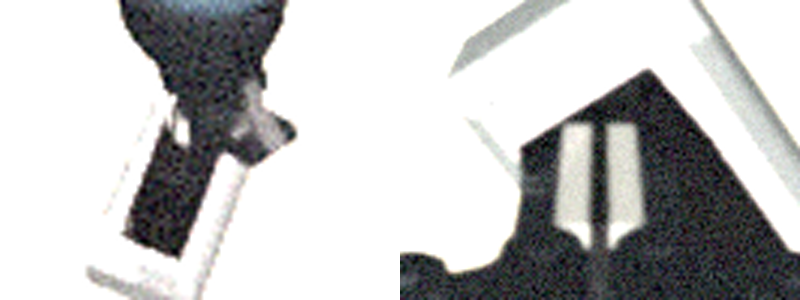

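```bash
python3 - <<'E'
from h import *
i=imaging.camera_info("wrist")
def c(pos,q):
    w,x,y,z=q;T=np.eye(4);T[:3,:3]=R.from_quat([x,y,z,w]).as_matrix();T[:3,3]=pos;return i["K"],T@i["tool_from_camera"]
q=[0,.9777,.21,0]
a=c([.4714,-.2424,.217],[0,.9776,.2106,0]);b=c([.528,-.2214,.0925],[0,.978,.2095,0]);e=c([.5281,-.2185,.0564],q);f=c([.5281,-.2185,.0454],q)
for n,x,y in(("w1-w2",(a,266.8,106.8),(b,267,188)),("w1-c4",(a,266.8,106.8),(e,271.7,206.7)),("w1-c5",(a,266.8,106.8),(f,272.7,213.3)),("c4-c5",(e,271.7,206.7),(f,272.7,213.3))):
    print(n,*tri(ray(*x),ray(*y)))
for k,u,v in((a,266.8,106.8),(b,267,188),(e,271.7,206.7),(f,272.7,213.3)): print([onz(k,u,v,z)[:2].round(4).tolist() for z in(.044,.057)])
def pr(c,p):
    K,T=c;Q=np.linalg.inv(T)@[*p,1];Q=K@[Q[0],-Q[1],-Q[2]];return (Q[:2]/Q[2]).round(1)
i0=cv2.imread("pics/w1.png",0); print(i0[222:250:2,240:276:2])
E
```

```text
w1-w2 [ 0.54568323 -0.2232558   0.04149776] 0.00041010220547750694
w1-c4 [ 0.54549204 -0.22281568  0.04305108] 0.0004322551134079708
w1-c5 [ 0.5454946  -0.22280927  0.04344238] 0.00041237572443326016
c4-c5 [ 0.54728723 -0.22138666  0.04875566] 5.611678172144866e-06
[[0.5456, -0.223], [0.5456, -0.2224]]
[[0.5464, -0.223], [0.5499, -0.2209]]
[[0.5457, -0.2224], [0.55, -0.2196]]
[[0.5456, -0.2225], [0.5502, -0.2195]]
[[ 24  24  71 105 103 107 109 111 111 108 108 110 108 112 146 169 167 168]
 [ 25  25  53  96 105 105 108 108 108 107 109 108 109 111 128 161 166 164]
 [ 21  20  39  87 108 104 106 110 107 109 113 108 106 107 109 142 161 162]
 [ 29  21  27  73 105 108 111 111 110 110 113 109 105 106 109 112 150 167]
 [ 32  23  27  57  93  99 100  96  94  99 100  99  97  96 105 110 142 166]
 [ 34  22  46  59  69  69  65  42  33  46  64  67  67  69  95 107 115 150]
 [ 37  30  48  63  61  61  54  17   3  26  55  58  57  60  93 106 110 138]
 [ 35  35  55  64  62  59  53  14   9  30  55  58  60  60  88 108 109 119]
 [ 39  37  56  62  61  57  53  24   7  29  55  57  58  57  84 103 101 105]
 [ 27  28  54  63  59  60  52  27   8  30  52  58  60  55  55  59  53  56]
 [ 12  27  53  58  60  58  51  25   1  26  57  58  59  58  46  20  10  16]
 [  6  26  53  56  56  56  51  20   5  25  54  59  59  56  52  22  11   8]
 [ 16  28  53  57  57  58  47  15   8  21  50  58  59  58  57  20  11  16]
 [  9  31  54  57  58  56  46  17  17  22  53  57  61  55  53  25  17  14]]
```

The evidence about which end is raised, and about fingertip length, is now inconsistent. I'll back off to the first view pose and compare numerically with the earlier pictures before pressing further.

```bash
python3 -m pendant '[[0,0,-4,0],[0,0,-8,0],[0,0,-12,0],[-2,0,-15,0],[-5,0,-17.1,0],[-6.2,-0.1,-17.1,0],[-6.2,-0.1,-17.1,0],[-6.2,-0.1,-17.1,0]]' 0|egrep 'time|eef_pos|wrist_f'
python3 - <<'E'
from h import *
s=imaging.camera("side");w=imaging.camera("wrist");t=imaging.camera("top");np.savez("n.npz",s=s,w=w,t=t)
blobs(w,(225,90,320,180),0,30,300);blobs(s,(240,280,290,330),0,38,100)
f=lambda a,b:cv2.resize(cv2.convertScaleAbs(a[b[1]:b[3],b[0]:b[2]],alpha=4),(390,300),interpolation=2)
W=cv2.cvtColor(cv2.imread("pics/w1.png"),4);S=cv2.cvtColor(cv2.imread("pics/side0.png"),4)
bw=(230,95,308,175-20);bs=(235,285,300,335)
bw=(222,100,326,180)
cv2.imwrite("pics/d6.png",np.vstack([np.hstack([f(W,bw),f(w,bw)]),np.hstack([f(S,bs),f(s,bs)])])[:,:,::-1])
E
```

```text
time_s: 7.47
eef_pos: [0.4708, -0.2429, 0.2158]
wrist_force: [-0.2, -0.7, 0.2]
(225, 90, 320, 180) area 1225.0 c [269.8 135. ] size [52.4 26.3] corners [[244.3, 120.5], [266.2, 105.8], [295.3, 149.5], [273.4, 164.1]]
(240, 280, 290, 330) area 392.0 c [265.1 307.7] size [14.4 30.9] corners [[252.8, 319.5], [263.9, 290.7], [277.4, 295.8], [266.3, 324.6]]
```

View pics/d6.png

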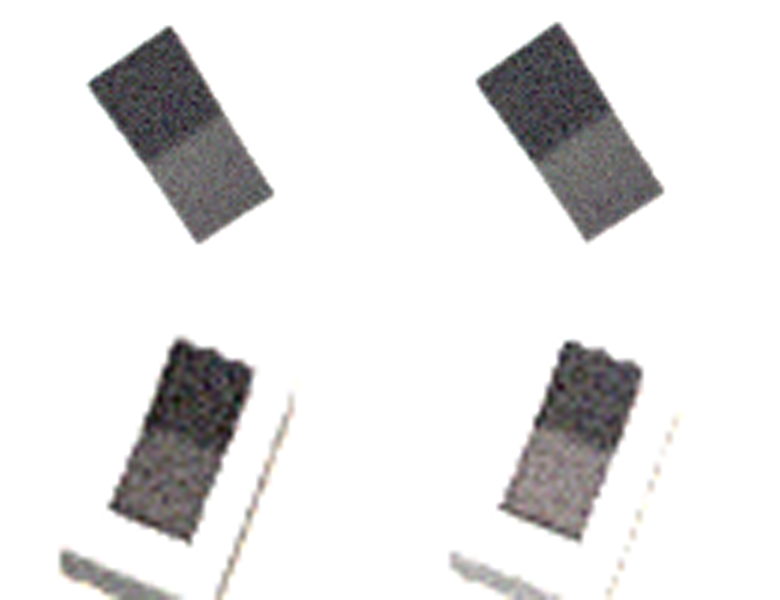

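Nothing has moved, and the contrast-stretched view now shows the hinge line clearly: wrist (271.6,136.5), side (266,308). I'll fit both hypotheses (which end is raised) to end, hinge and end in both views.

```bash
python3 - <<'E'
from h import *
from scipy.optimize import least_squares
i=imaging.camera_info("wrist")
T=np.eye(4);T[:3,:3]=R.from_quat([.9776,.2106,0,0]).as_matrix();T[:3,3]=[.4714,-.2424,.217]
w=(i["K"],T@i["tool_from_camera"]);s=cam("side");t=cam("top")
def pr(c,p):
    K,T=c;q=np.linalg.inv(T)@[*p,1];q=K@[q[0],-q[1],-q[2]];return q[:2]/q[2]
W=[(256.7,114.8),(271.6,136.5),(284.8,158)];S=[(271,294.2),(266,308),(260,322.5)]
print("hinge tri",tri(ray(w,*W[1]),ray(s,*S[1])))
for k in range(3): print(tri(ray(w,*W[k]),ray(s,*S[k])))
def pts(x,far):
    d=np.array([np.cos(x[2]),np.sin(x[2])]);L=(.0309,.057),(.0335,.044)
    a,b=L if far else L[::-1]
    return [[*(x[:2]+d*a[0]),a[1]],[*x[:2],.044],[*(x[:2]-d*b[0]),b[1]]]
for far in(1,0):
    g=lambda x:np.concatenate([np.r_[pr(w,p)-a,(pr(s,p)-b+x[3:])] for p,a,b in zip(pts(x,far),W,S)])
    r=least_squares(g,[.517,-.238,1.0,0,0]);print("far raised" if far else "near raised",r.x.round(4),"rms px",np.sqrt(np.mean(r.fun**2)),r.fun.round(1))
E
```

```text
hinge tri (array([ 0.51686974, -0.24242715,  0.04411528]), np.float64(0.0007058060687848363))
(array([ 0.53254988, -0.2157729 ,  0.04954065]), np.float64(0.0006460683247218469))
(array([ 0.51686974, -0.24242715,  0.04411528]), np.float64(0.0007058060687848363))
(array([ 0.49935308, -0.26925415,  0.03895297]), np.float64(0.0006076018165477697))
far raised [ 0.5173 -0.2416  1.0139 -0.45    0.8394] rms px 0.5822837618755446 [-0.1 -0.6  0.3 -0.8 -0.7 -0.4 -0.2  0.5  0.9  1.1 -0.1  0.4]
near raised [ 0.5168 -0.2424  1.0335 -0.5343  1.0637] rms px 1.2984391058056228 [-1.4 -1.9 -0.1  1.2 -0.3  0.3 -0.4  1.1  1.7  1.8  0.5 -2.3]
```

The far (+y) end is raised: it has the lower residual, and the width ratio of its ends is 1.08 where the model predicts 1.09. The open question is where the fingertips really are, so I'll check along the tool axis in the saved side picture.

```bash
python3 - <<'E'
from h import *
n=np.load("n.npz");s=cam("side");g=cv2.cvtColor(n["s"],cv2.COLOR_RGB2GRAY);o=np.array([.4708,-.2429,.2158])
def pr(c,p):
    K,T=c;q=np.linalg.inv(T)@[*p,1];q=K@[q[0],-q[1],-q[2]];return q[:2]/q[2]
for d in(-.05,-.03,-.02,-.01,0,.01,.022): print(d,pr(s,o-[0,0,d]).round(1))
u,v=pr(s,o).astype(int);print(u,v);print(g[v-24:v+26:2,u-30:u+32:2])
E
```

```text
-0.05 [242.3 259.6]
-0.03 [242.6 265.5]
-0.02 [242.8 268.4]
-0.01 [242.9 271.2]
0 [243.  273.9]
0.01 [243.1 276.5]
0.022 [243.3 279.6]
243 273
[[207 205 205 207 210 212 203 141   8  10  13  16  13  15  17  18  14  17
   11  15  12  10   8  30 188 205 203 199 206 208 209]
 [208 204 208 209 203 211 210 202  79  12  14  11  20  14  19  16  17  16
   18  13  20  33  22  13 142 207 205 201 211 210 205]
 [208 208 207 209 203 210 204 204 195  52   9  10  18   5  15   6  16  10
   16  20  37  39  33  16 132 204 208 206 203 205 201]
 [208 209 207 209 209 203 206 206 208 102   6  16  14   6  13  18   6  16
   17  12  32  38  43  50 193 202 210 214 206 203 209]
 [205 206 202 207 207 204 205 204 207 168   7  17  15  11  17  13   9  18
   15  19  28  41  40 128 208 212 212 212 213 207 209]
 [205 196 204 204 197 205 210 211 208 198 103  21  10  13  22   9   9   8
    7  12  28  45  47  70 210 214 210 209 207 204 206]
 [207 206 201 204 210 204 211 207 202 207 195  83  10  12  14  15  20  20
   20  26  33  45  45  41  70 108 207 208 204 206 211]
 [202 205 205 206 202 199 210 210 209 211 203  66  12 
[... 1568 characters left out ...]
  205 208 202 203 207 196 136 180 130 170 199 205 209]
 [190 197 201 195 198 197 205 196 200 206 210 209 204 203 204 201 203 205
  204 205 213 209 205 133 134 186 118 118 117 157 179]
 [193 203 204 202 203 199 204 205 201 203 205 209 202 202 203 206 207 205
  206 206 206 209 197 114 171 130  58 104 130 112 114]
 [196 199 203 199 201 203 201 198 200 196 196 203 207 204 205 205 207 202
  204 204 203 200 170 121 199  35  22  24  33  67 131]
 [205 202 197 200 204 194 196 199 199 201 203 204 208 203 205 205 198 201
  203 208 204 199 123 164 189  18  25  20  17  15  34]
 [142 203 201 196 200 196 195 198 198 200 206 199 208 201 200 202 200 203
  208 204 202 170 116 220  77  18  16  16  16  22  20]]
```

```bash
python3 - <<'E'
from h import *
w=cam("wrist");s=cam("side")
for a,b in(((257,232),(250,275)),((257,232),(256,276)),((246,232),(256,270)),((269,232),(256,277.5))):
    p,e=tri(ray(w,*a),ray(s,*b));print(a,b,tool(p).round(2),round(e,4))
for y in(245,270):print()
E
```

```text
(257, 232) (250, 275) [ 0.6   0.5  -0.23] 0.0095
(257, 232) (256, 276) [ 1.07  0.92 -0.64] 0.0193
(246, 232) (256, 270) [ 1.49  0.31 -1.49] 0.0194
(269, 232) (256, 277.5) [ 0.97  1.43 -0.67] 0.0144
```

The tips actually sit about 1 cm behind the TCP, not 22 mm ahead, so contact should come near TCP z ≈ 0.04. I stopped just short of it. I'll re-aim at the refined rocker_end (0.529,-0.223).

```bash
python3 -c "
from h import *
print(tool([.5288,-.2232,.048]))"
```

```text
[ 6.0450789   0.6802759  16.67730773]
```

```bash
python3 -m pendant '[[3,0.3,0,0],[6,0.7,2,0],[6,0.7,6,0],[6,0.7,10,0],[6,0.7,14,0],[6,0.7,16,0],[6,0.7,16.8,0],[6,0.7,16.8,0]]' 0|egrep 'time|eef_pos|wrist_f'
python3 -m pendant '[[0,0,0.1,0],[0,0,0.3,0],[0,0,0.4,0],[0,0,0.4,0]]' 0|egrep 'eef_pos|wrist_f'
python3 -m pendant '[[0,0,0.1,0],[0,0,0.2,0],[0,0,0.2,0],[0,0,0.2,0]]' 0|egrep 'eef_pos|wrist_f'
python3 -m pendant '[[0,0,0.1,0],[0,0,0.2,0],[0,0,0.2,0],[0,0,0.2,0]]' 0|egrep 'eef_pos|wrist_f'
```

```text
time_s: 8.28
eef_pos: [0.5272, -0.2229, 0.0451]
wrist_force: [-0.4, 0.2, -0.2]
eef_pos: [0.5298, -0.2255, 0.0459]
wrist_force: [-0.6, -0.6, 0.2]
eef_pos: [0.5288, -0.2249, 0.0426]
wrist_force: [0.4, -0.6, -0.1]
eef_pos: [0.529, -0.2249, 0.0406]
wrist_force: [1.5, -0.2, 0.8]
```

```bash
python3 -m pendant '[[0,0.0,0.1,0],[0,0,0.2,0],[0,0,0.2,0]]' 0|egrep 'eef_pos|wrist_f'
python3 -m pendant '[[0,0,0.1,0],[0,0,0.2,0],[0,0,0.2,0]]' 0|egrep 'eef_pos|wrist_f'
python3 - <<'E'
from h import *
w=imaging.camera("wrist");print(ctrl.get_obs()["time_s"])
cv2.imwrite("pics/e7.png",cv2.resize(cv2.convertScaleAbs(w[190:290,190:323],alpha=4),(400,300),interpolation=2)[:,:,::-1])
E
```

```text
eef_pos: [0.5289, -0.2249, 0.0384]
wrist_force: [0.4, 0.3, 2.0]
eef_pos: [0.5288, -0.2248, 0.0363]
wrist_force: [0.8, 1.2, 2.2]
9.8333
```

View pics/e7.png

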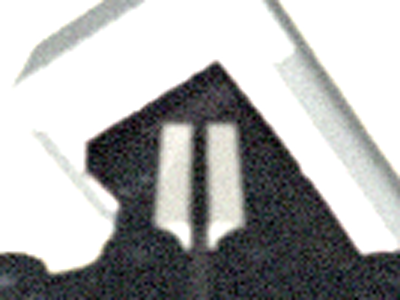

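Contact: about 2 N at TCP z ≈ 0.039, so the tips are about 13 mm behind the TCP. The tips sit squarely on the paddle, and full tip-over should come near z ≈ 0.031.

```bash
python3 -m pendant '[[0,0.0,0.1,0],[0,0,0.2,0],[0,0,0.2,0]]' 0|egrep 'eef_pos|wrist_f'
python3 -m pendant '[[0,0,0.1,0],[0,0,0.2,0],[0,0,0.2,0]]' 0|egrep 'eef_pos|wrist_f'
python3 -m pendant '[[0,0,0.1,0],[0,0,0.1,0],[0,0,0.1,0]]' 0|egrep 'eef_pos|wrist_f'
```

```text
eef_pos: [0.5288, -0.2248, 0.0343]
wrist_force: [0.6, 1.0, 1.7]
eef_pos: [0.5287, -0.2247, 0.0322]
wrist_force: [0.6, 0.5, 0.8]
eef_pos: [0.5287, -0.2248, 0.0313]
wrist_force: [0.0, 0.9, 1.8]
```

```bash
python3 -m pendant '[[0,0.0,0.1,0],[0,0,0.1,0],[0,0,0.1,0]]' 0|egrep 'eef_pos|wrist_f'
python3 -m pendant '[[0,0,0.1,0],[0,0,0.1,0],[0,0,0.1,0]]' 0|egrep 'eef_pos|wrist_f'
```

```text
eef_pos: [0.5287, -0.2248, 0.0303]
wrist_force: [0.1, 0.8, 1.1]
eef_pos: [0.5288, -0.2249, 0.0302]
wrist_force: [-2.3, 2.1, 7.7]
```

The hard stop is reached: 7.7 N at TCP z = 0.0302, where the paddle is level, giving a tip offset of −13.8 mm. One firm nudge, then I'll lift and move toward the valve.

```bash
python3 -m pendant '[[0,0.0,0.1,0],[0,0,0.1,0],[0,0,-0.5,0],[0,0,-3,0],[0,0,-7,0],[0,0,-11,0],[0,0,-15,0],[0,0,-18,0],[0,0,-18,0],[0,0,-18,0]]' 0|egrep 'eef_pos|wrist_f'
python3 -m pendant '[[1,-4,0,0],[1.9,-8,0,0],[2.8,-12,0,0],[3.7,-16,0,0],[4.5,-20,0,0],[5.4,-24,0,0],[6.3,-28,0,0],[7.2,-32,0,0],[8,-36,0,0],[9,-40,0,0],[9.9,-44.7,0,0],[9.9,-44.7,0,0]]' 0|egrep 'time|eef_pos|wrist_f'
python3 -m pendant '[[0,0,0,0],[0,0,0,0],[0,0,0,0]]' 0|egrep 'time|eef_pos'
python3 - <<'E'
from h import *
t=imaging.camera("top");s=imaging.camera("side")
print("top");blobs(t,(325,170,380,220),0,38);blobs(t,(228,153,280,205),0,38,100)
print("side");blobs(s,(240,280,290,330),0,38,100)
g=cv2.cvtColor(s,7).astype(int)
for u,v in((269,300),(267,304),(263,314),(261,318)): print((u,v),g[v-2:v+3,u-2:u+3].mean())
w=imaging.camera("wrist");print("wrist");blobs(w,(0,0,512,232),0,30,300)
E
```

```text
eef_pos: [0.5299, -0.2257, 0.2118]
wrist_force: [-0.2, -0.1, -0.8]
time_s: 12.92
eef_pos: [0.4322, 0.2282, 0.2073]
wrist_force: [-1.1, -0.4, 0.4]
time_s: 13.17
eef_pos: [0.4355, 0.2221, 0.2084]
top
(325, 170, 380, 220) area 246.0 c [352.7 193.2] size [24.2 11.5] corners [[339.3, 192.2], [345.0, 182.2], [366.0, 194.2], [360.3, 204.2]]
(228, 153, 280, 205) area 277.0 c [252.4 177.1] size [19.4 19. ] corners [[239.2, 180.3], [249.0, 164.0], [265.6, 174.0], [255.8, 190.3]]
side
(240, 280, 290, 330) area 378.5 c [265.1 307.5] size [15.5 28.1] corners [[252.4, 317.3], [263.5, 291.5], [277.7, 297.6], [266.7, 323.4]]
(269, 300) 22.88
(267, 304) 23.24
(263, 314) 10.48
(261, 318) 9.16
wrist
(0, 0, 512, 232) area 599.5 c [138.5 221.5] size [41. 19.] corners [[118.0, 231.0], [118.0, 212.0], [159.0, 212.0], [159.0, 231.0]]
(0, 0, 512, 232) area 1649.5 c [449.5 145.5] size [43. 49.] corners [[425.0, 124.0], [474.0, 124.0], [474.0, 167.0], [425.0, 167.0]]
```

The rocker is tipped: the shading of its halves has swapped, and the former +x half now has the level half's brightness. Next I'll locate the plunger knob from the wrist.

```bash
python3 - <<'E'
from h import *
c=cam("wrist");w=imaging.camera("wrist")
K,T=c
q=np.linalg.inv(T)@[.491,.248,.084,1];q=K@[q[0],-q[1],-q[2]];print("pred",q[:2]/q[2])
blobs(w,(200,60,320,230),0,38,150);blobs(w,(400,100,500,200),0,38,300)
E
```

```text
pred [254.34543996 122.95044639]
(200, 60, 320, 230) area 543.5 c [254.  123.5] size [27. 26.] corners [[241.0, 110.0], [267.0, 110.0], [267.0, 137.0], [241.0, 137.0]]
(400, 100, 500, 200) area 1719.5 c [449.5 145. ] size [44. 51.] corners [[424.0, 123.0], [475.0, 123.0], [475.0, 167.0], [424.0, 167.0]]
```

```bash
python3 - <<'E'
from h import *
c=cam("wrist");p=onz(c,254,123.5,.082);print(p,tool([*p[:2],.075]),ctrl.get_obs()["eef_pos"]);print("palm?",onz(c,449.5,145,.074))
E
```

```text
[0.49027029 0.24819407 0.082     ] [ 6.00897061 -0.16965015 13.42828897] [0.43614388 0.22214949 0.20930398]
palm? [0.55456831 0.04798508 0.074     ]
```

Both views agree on the knob at (0.4905, 0.248). I'll go above it and press slowly; contact should come at TCP ≈ 0.070, and fully in at ≈ 0.058.

```bash
python3 -m pendant '[[3,0,0,0],[6,-0.15,0,0],[6,-0.15,4,0],[6,-0.15,8,0],[6,-0.15,11,0],[6,-0.15,13,0],[6,-0.15,13,0],[6,-0.15,13,0],[6,-0.15,13,0]]' 0|egrep 'time|eef_pos|wrist_f'
python3 -m pendant '[[0,0,0.2,0],[0,0,0.4,0],[0,0,0.6,0],[0,0,0.8,0],[0,0,1,0],[0,0,1.1,0],[0,0,1.1,0]]' 0|egrep 'eef_pos|wrist_f'
python3 -m pendant '[[0,0,0.1,0],[0,0,0.2,0],[0,0,0.3,0],[0,0,0.3,0]]' 0|egrep 'time|eef_pos|wrist_f'
```

```text
time_s: 14.12
eef_pos: [0.4913, 0.2493, 0.0812]
wrist_force: [1.2, -0.5, 0.3]
eef_pos: [0.49, 0.2495, 0.0685]
wrist_force: [1.1, 0.6, 1.2]
time_s: 15.03
eef_pos: [0.49, 0.2495, 0.0654]
wrist_force: [0.7, 0.1, 1.1]
```

```bash
python3 -m pendant '[[0,0,0.1,0],[0,0,0.3,0],[0,0,0.5,0],[0,0,0.6,0],[0,0,0.6,0]]' 0|egrep 'eef_pos|wrist_f'
python3 -m pendant '[[0,0,0.1,0],[0,0,0.1,0],[0,0,0.1,0]]' 0|egrep 'time|eef_pos|wrist_f'
python3 -m pendant '[[0,0,0.1,0],[0,0,0.1,0],[0,0,0.1,0]]' 0|egrep 'time|eef_pos|wrist_f'
```

```text
eef_pos: [0.4897, 0.2494, 0.0591]
wrist_force: [1.6, -0.1, 1.8]
time_s: 15.7
eef_pos: [0.4897, 0.2493, 0.0583]
wrist_force: [0.9, 0.5, 1.6]
time_s: 15.95
eef_pos: [0.4897, 0.2493, 0.0582]
wrist_force: [-2.2, -0.3, 9.1]
```

The plunger's stop is at 0.0582, with force jumping to 9 N. Nudge, lift, and view the palm button.

```bash
python3 -m pendant '[[0,0.0,0.1,0],[0,0,0.1,0],[0,0,-0.5,0],[0,0,-3,0],[0,0,-7,0],[0,0,-11,0],[0,0,-15,0],[0,0,-15,0],[0,0,-15,0]]' 0|egrep 'eef_pos|wrist_f'
python3 -m pendant '[[-1.5,3.5,0,0],[-3,7,0,0],[-4.5,11,0,0],[-6,15,0,0],[-7.5,18.5,0,0],[-8.6,21.4,0,0],[-8.6,21.4,0,0],[-8.6,21.4,0,0],[-8.6,21.4,0,0],[-8.6,21.4,0,0]]' 0|egrep 'time|eef_pos|wrist_f'
python3 - <<'E'
from h import *
w=imaging.camera("wrist");c=cam("wrist");t=imaging.camera("top");s=imaging.camera("side")
blobs(w,(190,60,330,230),0,38,300);blobs(s,(210,135,245,175),0,38);blobs(t,(160,180,200,220),0,38);blobs(t,(228,153,280,205),0,38,100)
K,T=c;q=np.linalg.inv(T)@[.5544,.0427,.076,1];q=K@[q[0],-q[1],-q[2]];print("pred",q[:2]/q[2])
for z in(.084,.072):
    K,T=cam("side");q=np.linalg.inv(T)@[.4905,.248,z,1];q=K@[q[0],-q[1],-q[2]];print("knob side pred",z,q[:2]/q[2])
E
```

```text
eef_pos: [0.4914, 0.2499, 0.2105]
wrist_force: [-0.3, 0.6, -0.5]
time_s: 17.53
eef_pos: [0.4985, 0.0202, 0.2065]
wrist_force: [-0.1, 0.3, -0.6]
(190, 60, 330, 230) area 1690.5 c [258.  121.5] size [47. 46.] corners [[235.0, 98.0], [281.0, 98.0], [281.0, 145.0], [235.0, 145.0]]
(210, 135, 245, 175) area 410.0 c [233.5 150.5] size [31. 21.] corners [[223.0, 135.0], [244.0, 135.0], [244.0, 166.0], [223.0, 166.0]]
(160, 180, 200, 220) area 82.5 c [176.5 199.5] size [ 9. 11.] corners [[171.0, 195.0], [182.0, 195.0], [182.0, 204.0], [171.0, 204.0]]
(228, 153, 280, 205) area 182.0 c [244.  178.5] size [51. 32.] corners [[228.0, 153.0], [260.0, 153.0], [260.0, 204.0], [228.0, 204.0]]
pred [258.30095433 123.2044568 ]
knob side pred 0.084 [227.68505504 142.52186479]
knob side pred 0.072 [227.91602157 145.61124967]
```

The palm position is confirmed at (0.5544, 0.0427), and the plunger stop matched its expected 72 mm height exactly. Palm contact should come at TCP ≈ 0.062, fully down at ≈ 0.056.

```bash
python3 -c "
from h import *
c=cam('wrist');print(onz(c,258,121.5,.075));print(tool([.5546,.043,.070]),ctrl.get_obs()['eef_pos'])"
```

```text
[0.55609291 0.04351748 0.075     ]
[ 6.01697575  0.22578735 13.71559749] [0.49892661 0.02022822 0.20718301]
```

```bash
python3 -m pendant '[[3,0.1,0,0],[6,0.2,0,0],[6,0.2,4,0],[6,0.2,8,0],[6,0.2,11,0],[6,0.2,13.5,0],[6,0.2,13.5,0],[6,0.2,13.5,0],[6,0.2,13.5,0]]' 0|egrep 'time|eef_pos|wrist_f'
python3 -m pendant '[[0,0,0.2,0],[0,0,0.4,0],[0,0,0.6,0],[0,0,0.8,0],[0,0,1,0],[0,0,1,0],[0,0,1,0]]' 0|egrep 'eef_pos|wrist_f'
```

```text
time_s: 18.43
eef_pos: [0.556, 0.0421, 0.0742]
wrist_force: [0.3, 0.1, 0.3]
eef_pos: [0.5546, 0.0417, 0.0623]
wrist_force: [0.6, -0.4, 0.2]
```

```bash
python3 -m pendant '[[0,0,0.2,0],[0,0,0.4,0],[0,0,0.55,0],[0,0,0.65,0],[0,0,0.65,0]]' 0|egrep 'eef_pos|wrist_f'
python3 -m pendant '[[0,0,0.1,0],[0,0,0.1,0],[0,0,0.1,0]]' 0|egrep 'time|eef_pos|wrist_f'
```

```text
eef_pos: [0.5551, 0.0417, 0.0564]
wrist_force: [-1.2, -0.6, 7.1]
time_s: 19.68
eef_pos: [0.5551, 0.0417, 0.0562]
wrist_force: [-4.7, -0.4, 11.5]
```

The button is fully down at 11.5 N. Holding it for over a second, then straight up.

```bash
python3 -m pendant '[[0,0,0,0],[0,0,0,0],[0,0,0,0],[0,0,0,0],[0,0,0,0],[0,0,0,0],[0,0,0,0],[0,0,0,0],[0,0,0,0],[0,0,0,0],[0,0,0,0],[0,0,0,0]]' 0|egrep 'eef_pos|wrist_f'
python3 -m pendant '[[0,0,0,0],[0,0,0,0],[0,0,0,0],[0,0,-0.2,0],[0,0,-0.6,0],[0,0,-1,0],[0,0,-3,0],[0,0,-7,0],[0,0,-11,0],[0,0,-14,0],[-3,0,-15,0],[-6,0,-15,0]]' 0|egrep 'time|eef_pos|wrist_f'
python3 -m pendant '[[0,0,0,0],[0,0,0,0],[0,0,0,0],[0,0,0,0]]' 0|egrep 'time|eef_pos|wrist_f'
python3 - <<'E'
from h import *
w=imaging.camera("wrist");c=cam("wrist");s=imaging.camera("side");print(onz(c,258,121.5,.075))
blobs(w,(190,60,330,230),0,38,300);blobs(s,(238,180,285,212),0,38,100);blobs(s,(210,135,245,175),0,38)
t=imaging.camera("top")
print("valve");blobs(t,(160,180,200,220),0,38);print("rocker");blobs(t,(325,170,380,220),0,38)
E
```

```text
eef_pos: [0.5551, 0.0417, 0.0562]
wrist_force: [-3.5, -0.2, 12.3]
time_s: 21.68
eef_pos: [0.5021, 0.0168, 0.2089]
wrist_force: [-0.3, -1.2, -0.7]
time_s: 22.02
eef_pos: [0.5005, 0.0173, 0.2048]
wrist_force: [0.3, 0.2, -0.3]
[0.55793605 0.04062628 0.075     ]
(190, 60, 330, 230) area 1707.0 c [254.5 122.5] size [47. 47.] corners [[231.0, 99.0], [278.0, 99.0], [278.0, 146.0], [231.0, 146.0]]
(238, 180, 285, 212) area 290.5 c [260.5 200. ] size [20. 19.] corners [[251.0, 190.0], [270.0, 190.0], [270.0, 210.0], [251.0, 210.0]]
(210, 135, 245, 175) area 410.0 c [233.5 151. ] size [32. 21.] corners [[223.0, 135.0], [244.0, 135.0], [244.0, 167.0], [223.0, 167.0]]
valve
(160, 180, 200, 220) area 82.5 c [176.5 199.5] size [ 9. 11.] corners [[171.0, 195.0], [182.0, 195.0], [182.0, 204.0], [171.0, 204.0]]
rocker
(325, 170, 380, 220) area 246.0 c [352.7 193.2] size [24.2 11.7] corners [[339.3, 192.3], [345.0, 182.2], [366.0, 194.2], [360.3, 204.3]]
```

The button is back up and the box hasn't moved: its side-view blob is identical to the first picture. The valve and rocker are still pressed.

```bash
python3 -c "
from bench import workorder
print(workorder.hand_in())"
```

```text
the job is handed in; nothing more can be done
None
```

I tipped the rocker fully over, pushed the plunger fully in, then held the palm button fully down for over a second and released it; the button box stayed put, and I handed the job in at about 22 s of the 53 s allowed.

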